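Bring the seed dish over the light window

ROBOT

A 7-joint arm with a two-finger parallel gripper is mounted at the origin on the work surface. World frame = base frame: x ahead of the robot, y to its left, z up, the work surface at z = 0. Lengths are in m, angles in rad, forces in N, time in s.
With the tool pointing down it reaches from about 0.4 to 0.925 m from the base axis. Payload 5.6 kg.
Tool frame: the origin (TCP) lies at the very end of the fingers, on their centre line; the grasp point (between the pads) lies 19 mm behind it; z points along the fingers, y is the line along which they close (so a half turn about z gives the same grasp; the last joint's range is limited). The gripper opens to 85 mm and grips with 20 to 120 N. Pads are 22 mm wide; open, the fingers measure 114 mm over their backs; the gripper's body (76 mm by 85 mm) begins 54 mm behind the grasp point. The pads swing forward as they close: fully open they stand 13 mm farther back than shut.
Start: joints at [-1.189, 0.468, -0.012, 1.603, 0.006, 1.071, -0.056], TCP at [0.268, 0.592, 0.231] pointing down, gripper open.
Joint ranges: [-2.53, 2.53], [-0.31, 2.02], [-1.57, 1.55], [0.28, 2.44], [-1.29, 4.43], [0.15, 1.84], [-2.92, 2.92]. Speed limits (rad/s): [2.57, 2.57, 3.14, 3.14, 3.14, 3.14, 3.14].

INTERFACE

Orientations are given as [roll, pitch, yaw] about the fixed x, y, z axes, in that order (R = Rz(yaw) Ry(pitch) Rx(roll)).
In Python, from cell import r gives the robot as it stands. The module is installed in compiled form; this text tells all that it offers.
- The arm moves only by the shell command python3 -m inch 'ROWS' [FORCE]. ROWS is JSON, a list of rows, each a list of 3 entries, a list of its own where there are three numbers: the shift along the world's x, y, z scaled (see below), then the turn about the world's z scaled (see below), then the gripper's target within -1 to 1 (shut at 1, half-way at 0, fully open at -1). A call has 1 to 12 rows; each row is the pose to reach, as a shift and turn from the pose commanded when the call began; what a row does not reach only later rows make up. The controller multiplies each number of a shift by 0.1 m and each number of a turn by 90 degrees. A row lasts 1/12 s, in which the tool goes at most 41.7 mm and 7.16 degrees, less where a joint would pass 70% of its speed; a pose out of reach is approached as far as the arm can. A call with a number of a shift or a turn outside -1 to 1 is refused whole. A call with a gripper value outside its range is refused whole. The fingers move at their own pace and stop on an object; FORCE is the grip in N (left out, the last holds). Time passes only in rows, so rows that repeat a pose let the fingers close. It gives the time, the measured TCP pose, the force, the opening and the grip force at its end, in the units of the state.
- r.get_obs(): the state, without advancing time (a new reading comes with each control period).
- r.snapshot(name): name is "scene" or "top" or "wrist"; returns a dict with "color" (480x640x3 uint8, blue, green, red), "K" (3x3 intrinsics, pixels), "pose" (4x4, takes a point from camera to world coordinates); the wrist camera has in their place "hand_eye" (4x4, takes a point from camera to tool coordinates, whose origin is the TCP and whose axes are the flange's). Camera axes: x right, y up, looking along -z (the intrinsics and any distortion apply to the point x, -y, -z); pixel columns grow to the right and rows downward; lengths in m; the calibration is good to about 2 mm. A picture is of the moment at which its call begins: read the wrist's pose just before it. There is no depth.
- r.sign_off(): hands the job in; it is judged then, once.
The state is a dict: "clock": time; "q": joint angles; "joint_velocities": joint speeds; "effort": joint torques, N m; "tcp_pos": TCP position; "orientation": TCP orientation; "wrist_force": force on the tool from outside, world axes, zero at the start; "wrist_torque": the same for the moment, N m; "finger_gap": finger opening in m; "grip_force": force on a finger pad.
Only numpy, scipy, OpenCV 4.12 (cv2) and the standard library are available. Lean on these libraries where they do the work, as an engineer would, in place of code of your own. Each camera call takes 0.05 s, during which the arm holds its last target. There are 200 camera calls.

TASK

Bring the Petri dish over the light window of the dish stage: with the fingertips, swing the cam's lever all the way round so that the cam's low side faces the carriage, push the carriage forward as far as it goes, then swing the lever all the way back to lock the carriage there. Do not force the carriage against the cam. Only touch and push: do not grip or lift anything, and leave the dish and the other things on the bench alone.

Things in the scene. Friction and masses are not known exactly. Their poses are not given: they have to be found in the camera images.
- stage: White back-lit dish stage fixed to the bench. Own +x is 'forward', +y its left; origin on the bench. Housing x -150..+130, y -85..+85 mm, top 24 mm up, with two steel rails along x at y +-48 mm. Dark stop bar at x +105..+115, 46 mm high; small rear stops at x -145..-137, y +-48, 40 mm high. Bracket 26 mm high under the cam at x -51..+19, y -81..-127.
- light_window (a point): Middle of the white light window, 84 x 78 mm, in the stage's top at stage x +45, y 0.
- carriage (a joint): Travel of the carriage along the stage's +x, m: 0 = rear, 0.120 = at the front stop, dish over the window. Aluminium frame 110 x 110 mm, 36-42 mm above the bench, centre at stage x -75 mm when 0. An upright flange 4 mm thick, 106 mm wide, up to 70 mm above the bench, runs along its rear edge. About 1.5 N (plus 8 N per m/s) slides it; it stays where left.
- push_flange (a point): Middle of the rear face (the face to push) of the carriage's rear flange, 58 mm above the bench; moves with the carriage; at stage x -134 mm when carriage is 0.
- dish_seat (a point): Middle of the dish's place on the carriage, on the carriage's upper face 42 mm above the bench.
- cam (a joint): Angle of cam and lever, rad, growing counter-clockwise from above, stops at 0 and 2.15. Below about 0.3 the high side blocks the follower bar and locks the carriage at either end of its travel; from 1.95 up the low side faces the carriage and the bar passes. With the bar beside it the cam cannot turn back. Friction about 0.16 N m; stays where left.
- cam_pivot (a point): The cam's vertical axis, at stage x -15.8, y -98 mm, at the lever's mid-height, 47.5 mm above the bench. Its hub is 26 mm across, up to 61 mm above the bench.
- lever_tip (a point): The lever's outer end on its centre line, 90 mm from the cam's axis, 47.5 mm up. The lever is a straight steel bar 12 mm wide with a round end, 41-54 mm above the bench. In the stage's frame (counter-clockwise from its +x) it points at -151 deg plus the cam's angle: back and outward when locked, forward and outward when released, sweeping the outer right side.
- cam_plate: Steel plate cam 12 mm thick, 28-40 mm above the bench, under the lever. Radius 34 mm over its high side (58 deg either way from its own +x), falling to 16 mm at 88 deg and round its low side. Own +x points at 84 deg plus the cam's angle in the stage's frame. Origin on the cam's axis at bench height.
- follower_bar: Steel bar fixed along the carriage's right edge: 74 mm long (37 mm behind to 37 ahead of the carriage's centre), 16 mm wide with round ends, 29-42 mm above the bench, centre line at stage y -66 mm. Origin at its middle at bench height, x along the bar.
- lever_a: The half of the lever's width pushed to release the cam (clockwise side, facing the carriage when locked). Origin on the cam's axis at bench height, x along the lever; occupies y -6 to 0 mm.
- lever_b: The other half of the lever's width, pushed to lock the cam again (counter-clockwise side). Origin on the cam's axis at bench height, x along the lever; occupies y 0 to +6 mm.
- dish: Loose lidded clear Petri dish with seeds on white paper, 90 mm across, 15 mm high, about 35 g, standing on the carriage between four short dowels (tops 51 mm above the bench). Origin at the centre of its underside. It rides along with the carriage.
- sample_box: Loose clear lidded plastic box, 109 x 76 x 42 mm, on the stage's left. Origin at the centre of its underside. Bystander.
- mug: Loose dark blue mug, 82 mm across plus a handle at its +y, 92 mm high, beside the stage. Origin at the centre of its underside. Bystander.
- jar: Loose small capped jar, 48 mm across, 62 mm high, beside the stage. Origin at the centre of its underside. Bystander.
Mind the look-alikes: they are no part of the job. Of the things that look like the dish, the largest one is meant.

How it is judged:
By the outcome, as a careful person would: the job done as asked, in the order asked, and still so for the second after the job is handed in, with the robot touching nothing.
It also fails if it takes over 62 s, if anything falls off the work surface, if the arm or the gripper's body presses on something with over 40 N, if the wrist force passes 120 N, or if a joint passes its speed limit or range.

## Working session

There is one attempt and no reset: what is moved stays moved. The work goes in short steps, Python scripts to look and compute and a shell command to move; the robot and the scene stay as the last step left them, time stands still between calls to the robot, and variables do not carry over. Pictures are saved under pics/ and viewed, at most 10 in all, crops included, and the job is handed in when it is done.

```bash
mkdir -p pics; python3 - <<'E'
from cell import r
import cv2,pickle
o=r.get_obs();print(o)
for n in("scene","top"):
    s=r.snapshot(n);cv2.imwrite(f"pics/{n}0.png",s["color"]);print(n,s["K"],s["pose"],[k for k in s]);pickle.dump(s,open(f"{n}0.pkl","wb"))
E
```

```text
{'clock': 0.0, 'q': array([-1.18902661,  0.4683811 , -0.01161376,  1.60366137,  0.00595799,
        1.07140555, -0.05626054]), 'joint_velocities': array([ 0.00044061,  0.00058368,  0.00078999, -0.00104709, -0.0015771 ,
        0.00126272, -0.00071662]), 'effort': array([-3.80971114e-04, -5.32401574e+01,  2.11844116e-02, -2.51297683e+01,
        1.13657376e-02,  8.16946646e-03,  1.71865061e-06]), 'tcp_pos': array([0.26767964, 0.59168643, 0.23032016]), 'orientation': array([-3.13977388e+00,  8.47148261e-05,  2.71678833e+00]), 'wrist_force': array([-0.33879353,  0.99302797, -0.39775469]), 'wrist_torque': array([-0.05419858,  0.02563264,  0.00964651]), 'grip_force': 0.0, 'finger_gap': 0.08525442150597488}
scene [[464.47444961   0.         326.35138784]
 [  0.         464.47444961 240.73121444]
 [  0.           0.           1.        ]] [[ 0.48485194 -0.49419596  0.7215878   1.23004662]
 [ 0.87434808  0.25423768 -0.41337469 -0.36222431]
 [ 0.0208333   0.83134443  0.55536692  0.59242246]
 [ 0.          0.          0.          1.        ]] ['color', 'K', 'pose']
top [[591.02463756   0.         312.24886025]
 [  0.         591.02463756 251.97348487]
 [  0.           0.           1.        ]] [[ 0.0269943   0.97178021 -0.23433848  0.27750868]
 [-0.99962856  0.02536286 -0.00997338  0.01860111]
 [-0.00374844  0.23452067  0.97210391  1.23718288]
 [ 0.          0.          0.          1.        ]] ['color', 'K', 'pose']
```

View pics/top0.png

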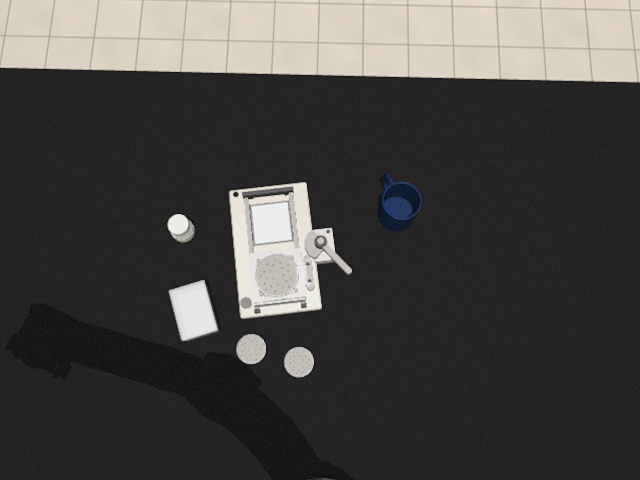

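View pics/scene0.png

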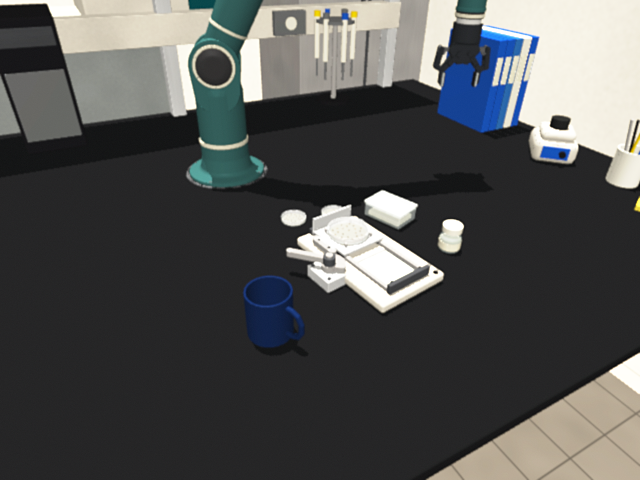

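The top view shows the stage at about (275,250), facing up in the image. Three round dishes are visible: one on the carriage (277,274), and loose ones at (251,349) and (298,362). The one on the carriage is the largest and sits between dowels, so it is the one meant. The lever runs from its hub (320,241) to its tip (350,271). An enlarged crop will confirm this.

```bash
python3 - <<'E'
import cv2
a=cv2.imread("pics/top0.png")[175:385,215:365]
a=cv2.convertScaleAbs(a,alpha=0.85)
cv2.imwrite("pics/top0c.png",cv2.resize(a[:150],None,fx=4,fy=4,interpolation=cv2.INTER_CUBIC))
E
```

```text
(no output)
```

View pics/top0c.png

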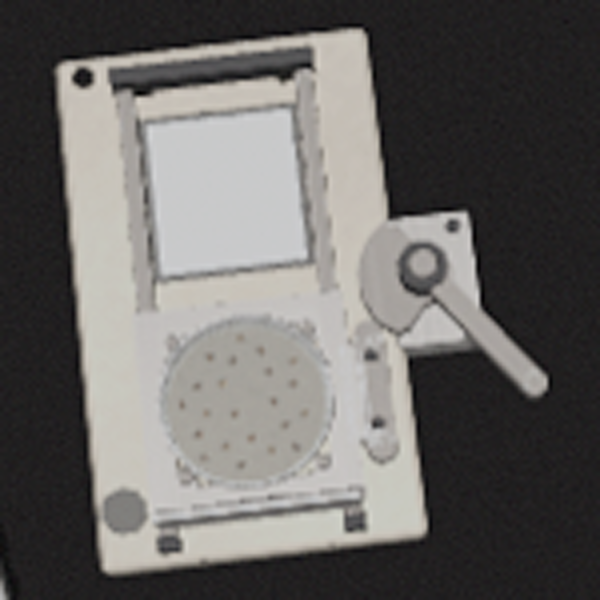

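The crop confirms it: the dish on the carriage, about 170 px across in the crop, is the largest and seats between the dowels. The housing corners in crop pixels are (57,63), (365,29), (427,534) and (103,574). The hub is at (424,262), and the lever's end is at (541,392).

```bash
cat > h.py <<'E'
import numpy as np,pickle
from scipy.optimize import least_squares
def proj(s,P):
    T=np.linalg.inv(s["pose"]);c=np.c_[P,np.ones(len(P))]@T.T
    c=c[:,:3]*[1,-1,-1];u=c@s["K"].T;return u[:,:2]/u[:,2:]
def w(st,p): 
    c,s=np.cos(st[2]),np.sin(st[2]);p=np.atleast_2d(p)
    return np.c_[st[0]+c*p[:,0]-s*p[:,1],st[1]+s*p[:,0]+c*p[:,1],p[:,2]]
E
python3 - <<'E'
from h import *
s=pickle.load(open("top0.pkl","rb"))
px=np.array([[57,63],[365,29],[427,534],[103,574],[424,262]])/4+[215,175]-.4
L=np.array([[.13,.085,.024],[.13,-.085,.024],[-.15,-.085,.024],[-.15,.085,.024],[-.0158,-.098,.061]])
f=least_squares(lambda v:(proj(s,w(v,L))-px).ravel(),[.4,.05,0.])
print(f.x,np.degrees(f.x[2]),f.fun.reshape(-1,2))
st=f.x;np.save("st.npy",st)
for n,p in dict(pivot=[-.0158,-.098,.0475],flange=[-.134,0,.058],window=[.045,0,.024],).items():print(n,w(st,p))
for a in (0,.3,1,1.95,2.15):
  t=np.radians(-151)+a;d=np.array([np.cos(t),np.sin(t)]);P=[-.0158+.09*d[0],-.098+.09*d[1],.054];print(a,w(st,P),((proj(s,w(st,P))-[215,175])*4+1.6), np.degrees(t+st[2]))
# others: mug, jar, small dishes at z
def ray(u,v,z):
    d=np.linalg.inv(s["K"])@[u,v,1];d=s["pose"][:3,:3]@(d*[1,-1,-1]);o=s["pose"][:3,3];return o+d*(z-o[2])/d[2]
for n,a in dict(mug=(401,200,.092),muglow=(395,228,0),d1=(251,349,.015),d2=(298,362,.015),box=(193,310,.04)).items():print(n,ray(*a))
E
```

```text
[0.58688248 0.11362505 0.14621565] 8.377539692648877 [[-0.54428401 -0.24434949]
 [ 0.34906161 -0.65290935]
 [ 0.65993192  0.23444751]
 [-0.36497881  0.05323126]
 [-0.10729807  0.50446122]]
pivot [[0.5855292  0.01436877 0.0475    ]]
flange [[0.45431232 0.09410189 0.058     ]]
window [[0.63140231 0.12018134 0.024     ]]
0 [[ 0.51401046 -0.04026702  0.054     ]] [[527.27157024 405.91324044]] -142.6224603073511
0.3 [[ 0.53335072 -0.05896203  0.054     ]] [[564.33317769 369.7534742 ]] -125.43372645342643
1 [[ 0.5928619  -0.07533202  0.054     ]] [[597.10883133 258.09896729]] -85.3266807942688
1.95 [[ 0.66275852 -0.03184413  0.054     ]] [[515.02261745 127.18844131]] -30.89569025684059
2.15 [[ 0.67040016 -0.01557985  0.054     ]] [[484.27035123 112.55369782]] -19.43653435422413
mug [ 0.66705564 -0.14728085  0.092     ]
muglow [ 0.63402101 -0.14705461  0.        ]
d1 [0.36462461 0.15095919 0.015     ]
d2 [0.3410187  0.05392055 0.015     ]
box [0.43821662 0.27043856 0.04      ]
```

```bash

python3 -m inch '[[[0.2,-0.3,0],0.08,1],[[0.3,-0.65,0],0.16,1],[[0.4,-1,0],0.24,1],[[0.4,-1,0],0.24,1]]'
python3 -m inch '[[[0.2,-0.3,0],0.06,1],[[0.3,-0.65,0],0.12,1],[[0.4,-1,0],0.12,1]]'
python3 -m inch '[[[0.2,-0.3,0],0,1],[[0.3,-0.65,0],0,1],[[0.4,-1,0],0,1]]'
python3 -m inch '[[[0.2,-0.3,0],0,1],[[0.3,-0.65,0],0,1],[[0.4,-1,0],0,1]]'
python3 -m inch '[[[0.2,-0.3,0],0,1],[[0.3,-0.65,0],0,1],[[0.4,-1,0],0,1],[[0.4,-1,0],0,1],[[0.4,-1,0],0,1]]'
```

```text
clock: 0.43
tcp_pos: [0.3117, 0.4848, 0.2305]
orientation: [-3.136, 0.001, 3.091]
wrist_force: [-0.3, -0.8, 0.2]
finger_gap: 0.0389
grip_force: 0.0
clock: 0.68
tcp_pos: [0.3482, 0.391, 0.2308]
orientation: [-3.141, -0.0, -2.997]
wrist_force: [-0.2, -0.7, 0.3]
finger_gap: 0.0006
grip_force: 0.0
clock: 0.93
tcp_pos: [0.3884, 0.2906, 0.2311]
orientation: [-3.142, -0.0, -3.002]
wrist_force: [0.1, -1.2, -0.7]
finger_gap: 0.0
grip_force: 0.0
clock: 1.18
tcp_pos: [0.4284, 0.1906, 0.2312]
orientation: [3.142, 0.0, -3.002]
wrist_force: [1.1, 1.0, -0.8]
finger_gap: -0.0003
grip_force: 0.0
clock: 1.6
tcp_pos: [0.4683, 0.0902, 0.2312]
orientation: [-3.141, -0.0, -3.006]
wrist_force: [-0.9, 1.2, -0.3]
finger_gap: 0.0001
grip_force: 0.0
```

```bash

python3 -m inch '[[[0.2,-0.3,0],0,1],[[0.3,-0.65,-0.3],0,1],[[0.38,-1,-0.6],0,1],[[0.38,-1,-1],0,1],[[0.38,-1,-1],0,1]]'
python3 -m inch '[[[0,0,-0.3],0,1],[[0,0,-0.5],0,1],[[0,0,-0.5],0,1]]'
python3 - <<'E'
from cell import r
import cv2
cv2.imwrite("pics/a.png",cv2.resize(r.snapshot("scene")["color"][160:310,230:430],None,fx=4,fy=4,interpolation=cv2.INTER_CUBIC))
E
```

```text
clock: 2.02
tcp_pos: [0.5022, -0.0089, 0.1259]
orientation: [3.142, -0.01, -3.004]
wrist_force: [-0.2, 0.3, -0.7]
finger_gap: 0.0002
grip_force: 0.0
clock: 2.27
tcp_pos: [0.5034, -0.0054, 0.0786]
orientation: [3.14, -0.007, -2.998]
wrist_force: [0.4, 0.3, -0.1]
finger_gap: -0.0002
grip_force: 0.0
```

View pics/a.png

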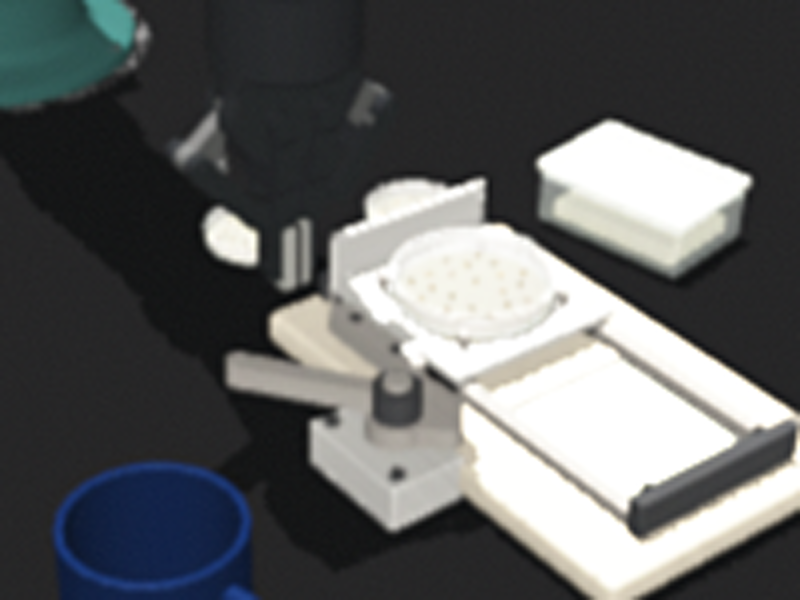

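The closed fingertips are at about (285,280) in the crop, behind the lever and on its carriage side; the lever's end is at (235,370). There is room to descend, so next I'll work out the arc.

```bash

python3 -m inch '[[[0,0,-0.3],0,1],[[0.0,-0.0,-0.39],0,1],[[0,-0.0,-0.39],0,1]]'
cat > arc.py <<'E'
import sys
from h import *
# arc.py side(+1 release/-1 lock) r a0..a1 step ; finger centre relative to commanded pose given
st=np.load("st.npy");piv=w(st,[-.0158,-.098,.04])[0,:2]
def target(a,side,rad,extra=0):
    t=np.radians(-151)+a+st[2];d=np.array([np.cos(t),np.sin(t)]);n=side*np.array([np.sin(t),-np.cos(t)])
    m=np.array([np.cos(st[2]),np.sin(st[2])]);h=abs(n@m)*.011+abs(n@[-m[1],m[0]])*.0145
    return piv+rad*d+n*(.006+h+extra)
if __name__=="__main__":
    side,rad=float(sys.argv[1]),float(sys.argv[2]);c=np.array(eval(sys.argv[3]))
    for a in eval(sys.argv[4]):print(round(a,2),target(a,side,rad).round(4),((target(a,side,rad)-c)*10).round(2))
E
python3 arc.py 1 .074 '(.5060,-.0110)' 'np.arange(0,2.31,.15)'; python3 -c "
from cell import r;print(r.get_obs()['tcp_pos'])"
```

```text
clock: 2.57
tcp_pos: [0.5051, -0.0067, 0.0419]
orientation: [3.141, -0.002, -3.0]
wrist_force: [-0.3, 0.0, 0.2]
finger_gap: -0.0002
grip_force: 0.0
0.0 [ 0.5121 -0.0115] [ 0.06 -0.  ]
0.15 [ 0.5167 -0.022 ] [ 0.11 -0.11]
0.3 [ 0.5231 -0.032 ] [ 0.17 -0.21]
0.45 [ 0.5313 -0.0411] [ 0.25 -0.3 ]
0.6 [ 0.5412 -0.0489] [ 0.35 -0.38]
0.75 [ 0.5525 -0.0551] [ 0.46 -0.44]
0.9 [ 0.5649 -0.0593] [ 0.59 -0.48]
1.05 [ 0.5782 -0.0612] [ 0.72 -0.5 ]
1.2 [ 0.588 -0.062] [ 0.82 -0.51]
1.35 [ 0.5977 -0.0615] [ 0.92 -0.5 ]
1.5 [ 0.6077 -0.0596] [ 1.02 -0.49]
1.65 [ 0.6177 -0.0562] [ 1.12 -0.45]
1.8 [ 0.6274 -0.0511] [ 1.21 -0.4 ]
1.95 [ 0.6366 -0.0444] [ 1.31 -0.33]
2.1 [ 0.6449 -0.036 ] [ 1.39 -0.25]
2.25 [ 0.6518 -0.0261] [ 1.46 -0.15]
[ 0.50505625 -0.00665678  0.04192824]
```

```bash

python3 -m inch '[[[0.06,-0.06,0],0,1],[[0.11,-0.14,0],0,1],[[0.17,-0.24,0],0,1],[[0.25,-0.33,0],0,1],[[0.35,-0.41,0],0,1],[[0.46,-0.47,0],0,1],[[0.46,-0.47,0],0,1]]'
python3 arc.py 1 .074 '(.5517,-.0553)' 'np.arange(0.75,2.31,.15)'
```

```text
clock: 3.15
tcp_pos: [0.5543, -0.0576, 0.043]
orientation: [-3.14, 0.002, -3.004]
wrist_force: [0.6, -0.0, -0.4]
finger_gap: -0.0003
grip_force: 0.0
0.75 [ 0.5525 -0.0551] [0.01 0.  ]
0.9 [ 0.5649 -0.0593] [ 0.13 -0.04]
1.05 [ 0.5782 -0.0612] [ 0.26 -0.06]
1.2 [ 0.588 -0.062] [ 0.36 -0.07]
1.35 [ 0.5977 -0.0615] [ 0.46 -0.06]
1.5 [ 0.6077 -0.0596] [ 0.56 -0.04]
1.65 [ 0.6177 -0.0562] [ 0.66 -0.01]
1.8 [ 0.6274 -0.0511] [0.76 0.04]
1.95 [ 0.6366 -0.0444] [0.85 0.11]
2.1 [ 0.6449 -0.036 ] [0.93 0.19]
2.25 [ 0.6518 -0.0261] [1.   0.29]
```

```bash

python3 - <<'E'
from cell import r
import cv2
cv2.imwrite("pics/b.png",cv2.resize(r.snapshot("scene")["color"][190:310,230:390],None,fx=4,fy=4,interpolation=cv2.INTER_CUBIC));print(r.get_obs()["wrist_force"],r.get_obs()["tcp_pos"])
E
```

```text
[-0.45976652 -0.42039557 -0.35852077] [ 0.55329279 -0.056836    0.04273487]
```

View pics/b.png

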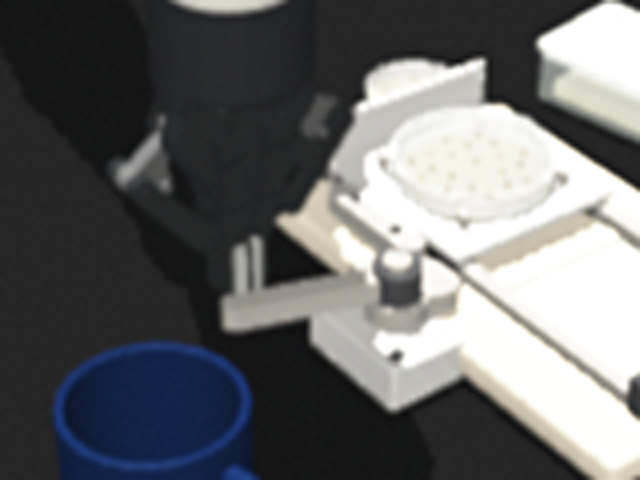

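The fingertips at (245,290) are behind the lever, which has turned; its end is now at (235,315). I'll carry on round the arc.

```bash

python3 -m inch '[[[0.13,-0.04,-0.03],0,1],[[0.26,-0.06,-0.03],0,1],[[0.36,-0.07,-0.03],0,1],[[0.46,-0.06,-0.03],0,1],[[0.56,-0.04,-0.03],0,1],[[0.66,-0.01,-0.03],0,1],[[0.76,0.04,-0.03],0,1],[[0.85,0.11,-0.03],0,1],[[0.91,0.17,-0.03],0,1],[[0.95,0.22,-0.03],0,1],[[0.95,0.22,-0.03],0,1]]'
python3 -m inch '[[[0.02,0.03,0],0,1],[[0.03,0.06,0],0,1],[[0.03,0.06,0],0,1],[[0.03,0.06,0],0,1]]'
```

```text
clock: 4.12
tcp_pos: [0.6484, -0.0307, 0.0394]
orientation: [3.141, 0.002, -2.999]
wrist_force: [-0.4, -1.0, -0.1]
finger_gap: 0.0
grip_force: 0.1
clock: 4.45
tcp_pos: [0.6494, -0.0292, 0.0394]
orientation: [-3.139, -0.001, -3.003]
wrist_force: [-3.1, -4.9, 0.6]
finger_gap: 0.0006
grip_force: 2.7
```

```bash

python3 -m inch '[[[-0.08,-0.25,0],0,1],[[-0.08,-0.25,0.4],0,1],[[-0.08,-0.25,0.8],0,1],[[-0.08,-0.25,1],0,1]]'
python3 -m inch '[[[-0.3,0.2,0],0,1],[[-0.6,0.4,0],0,1],[[-1,0.7,0],0,1]]'
python3 -m inch '[[[-0.3,0.2,0],0,1],[[-0.6,0.4,0],0,1],[[-1,0.7,0],0,1],[[-1,0.7,0],0,1]]'
python3 -m inch '[[[-0.13,0.03,0],0,1],[[-0.13,0.03,0],0,1],[[-0.13,0.03,0],0,1]]'
python3 - <<'E'
from cell import r
import cv2
print(r.get_obs()["tcp_pos"])
a=cv2.resize(r.snapshot("scene")["color"][180:300,250:400],None,fx=4,fy=4,interpolation=cv2.INTER_CUBIC)
cv2.imwrite("pics/c.png",a)
E
```

```text
clock: 4.78
tcp_pos: [0.6445, -0.0524, 0.144]
orientation: [-3.141, 0.007, -3.002]
wrist_force: [0.9, 0.4, 1.0]
finger_gap: -0.0001
grip_force: 0.0
clock: 5.03
tcp_pos: [0.5489, 0.013, 0.1404]
orientation: [-3.141, 0.004, -3.004]
wrist_force: [-0.4, 0.9, -0.1]
finger_gap: 0.0003
grip_force: 0.0
clock: 5.37
tcp_pos: [0.4436, 0.087, 0.1393]
orientation: [3.139, -0.002, -2.996]
wrist_force: [-1.2, 0.7, -0.1]
finger_gap: 0.0004
grip_force: 0.0
clock: 5.62
tcp_pos: [0.4364, 0.0866, 0.1399]
orientation: [3.141, 0.002, -3.0]
wrist_force: [0.0, -0.3, 0.5]
finger_gap: -0.0
grip_force: 0.0
[0.43637848 0.08656471 0.13990672]
```

View pics/c.png

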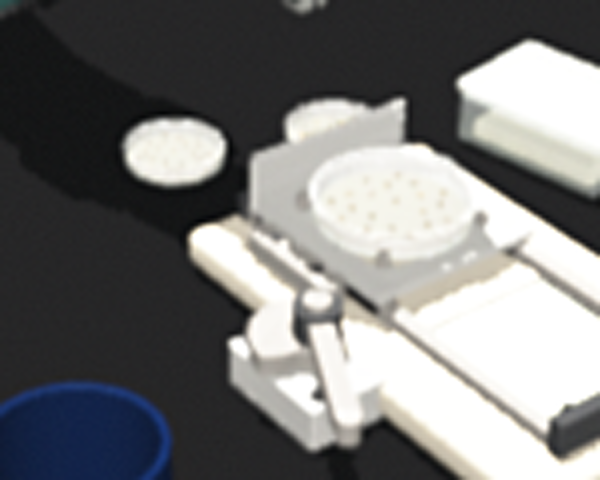

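```bash

python3 -m inch '[[[0,0,-0.1],0,1],[[0,0.02,-0.2],0,1],[[0,0.02,-0.3],0,1],[[0,0.02,-0.3],0,1]]'
python3 - <<'E'
from h import *
from cell import r
s=pickle.load(open("scene0.pkl","rb"));st=np.load("st.npy")
o=r.get_obs();print(o["q"].round(3),o["tcp_pos"])
for a in(1.8,1.95,2.15):
  t=np.radians(-151)+a;P=[-.0158+.09*np.cos(t),-.098+.09*np.sin(t),.054]
  print(a,(proj(s,w(st,P))-[250,180])*4)
E
```

```text
clock: 6.0
tcp_pos: [0.4342, 0.0876, 0.1067]
orientation: [-3.141, -0.005, -3.001]
wrist_force: [-0.8, -1.1, 0.3]
finger_gap: -0.0
grip_force: 0.0
[-0.401  0.317  0.146  2.196 -0.076  0.637  1.509] [0.43423465 0.08760956 0.1067093 ]
1.8 [[281.67315794 423.50835344]]
1.95 [[311.12130584 426.01849053]]
2.15 [[350.47273615 424.96964168]]
```

```bash

python3 -m inch '[[[-0.04,0,0],0,1],[[-0.04,0.0,-0.2],0,1],[[-0.04,0.0,-0.4],0,1],[[-0.04,0,-0.52],0,1],[[-0.04,0,-0.52],0,1]]'
python3 - <<'E'
from cell import r
import cv2
print(r.get_obs()["tcp_pos"],r.get_obs()["wrist_force"])
a=cv2.resize(r.snapshot("scene")["color"][150:270,270:420],None,fx=4,fy=4,interpolation=cv2.INTER_CUBIC)
cv2.imwrite("pics/d.png",a)
E
```

```text
clock: 6.42
tcp_pos: [0.4298, 0.0877, 0.0554]
orientation: [-3.141, -0.004, -3.001]
wrist_force: [1.0, -0.5, -0.0]
finger_gap: 0.0002
grip_force: 0.0
[0.4298485  0.08772387 0.05542783] [ 0.99336683 -0.53164171 -0.03537406]
```

View pics/d.png

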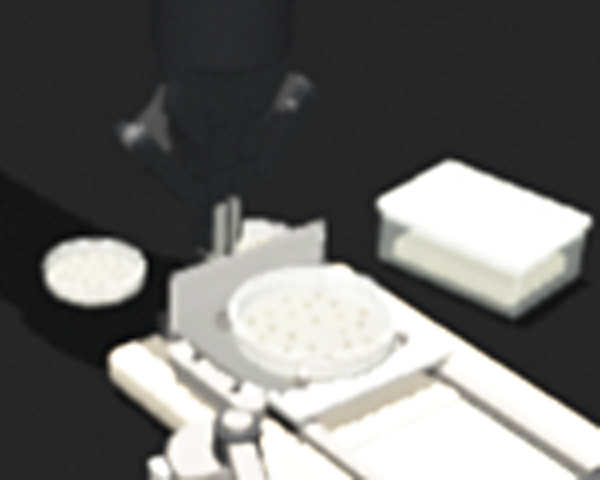

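The fingertips at (225,240) are behind the middle of the flange, with a gap. I'll push forward gently.

```bash

python3 -m inch '[[[0.07,0.01,0],0,1],[[0.14,0.02,0],0,1],[[0.2,0.03,0],0,1],[[0.28,0.04,0],0,1],[[0.36,0.05,0],0,1],[[0.45,0.065,0],0,1],[[0.54,0.08,0],0,1],[[0.63,0.095,0],0,1],[[0.72,0.11,0],0,1],[[0.81,0.12,0],0,1],[[0.9,0.13,0],0,1],[[0.9,0.13,0],0,1]]'
python3 -m inch '[[[0.08,0.01,0],0,1],[[0.15,0.02,0],0,1],[[0.2,0.03,0],0,1],[[0.25,0.035,0],0,1],[[0.3,0.045,0],0,1],[[0.34,0.05,0],0,1],[[0.34,0.05,0],0,1]]'
python3 - <<'E'
from h import *
from cell import r
o=r.get_obs();st=np.load("st.npy");d=o["tcp_pos"][:2]-st[:2];print(d@[np.cos(st[2]),np.sin(st[2])],"want -.025",o["wrist_force"])
E
```

```text
clock: 7.47
tcp_pos: [0.5245, 0.1018, 0.0575]
orientation: [3.141, 0.004, -3.001]
wrist_force: [0.0, -0.1, 1.0]
finger_gap: -0.0
grip_force: 0.0
clock: 8.05
tcp_pos: [0.557, 0.1063, 0.0574]
orientation: [-3.142, 0.002, -3.001]
wrist_force: [0.5, -0.5, 0.5]
finger_gap: 0.0001
grip_force: 0.0
-0.03064433213163648 want -.025 [ 0.45508947 -0.4851387   0.45343666]
```

Another 6 mm or so should reach the stop, so I'll creep forward and watch the force.

```bash

python3 -m inch '[[[0.02,0,0],0,1],[[0.04,0.006,0],0,1],[[0.06,0.01,0],0,1],[[0.06,0.01,0],0,1]]'
python3 -m inch '[[[0.02,0,0],0,1],[[0.03,0,0],0,1],[[0.03,0,0],0,1]]'
python3 -m inch '[[[0.02,0,0],0,1],[[0.03,0,0],0,1],[[0.03,0,0],0,1]]'
```

```text
clock: 8.38
tcp_pos: [0.5616, 0.1071, 0.0574]
orientation: [-3.141, -0.0, -3.001]
wrist_force: [-2.2, -0.8, 2.2]
finger_gap: -0.0001
grip_force: 0.9
clock: 8.63
tcp_pos: [0.5617, 0.1071, 0.0569]
orientation: [3.141, -0.006, -3.001]
wrist_force: [-8.5, -1.6, 5.8]
finger_gap: 0.0
grip_force: 4.4
clock: 8.88
tcp_pos: [0.5617, 0.107, 0.0565]
orientation: [3.141, -0.013, -3.0]
wrist_force: [-15.4, -1.4, 11.0]
finger_gap: -0.0003
grip_force: 7.8
```

The carriage is at the stop: force is rising with no further movement. Now I'll retreat and move to the lever's other side.

```bash

python3 -m inch '[[[-0.15,-0.02,0],0,1],[[-0.3,-0.04,0],0,1],[[-0.3,-0.04,0.4],0,1],[[-0.3,-0.04,0.8],0,1],[[-0.3,-0.04,0.8],0,1]]'
python3 - <<'E'
from arc import *
from cell import r
import cv2
p=r.get_obs()["tcp_pos"];print(p);g=target(2.15,-1,.074,.009);print(g,(g-p[:2])*10)
a=cv2.resize(r.snapshot("scene")["color"][180:310,270:450],None,fx=4,fy=4,interpolation=cv2.INTER_CUBIC)
cv2.imwrite("pics/e.png",a)
E
```

```text
clock: 9.3
tcp_pos: [0.5428, 0.1043, 0.1444]
orientation: [3.14, 0.014, -3.001]
wrist_force: [1.1, 0.3, 0.7]
finger_gap: -0.0002
grip_force: 0.0
[0.5428463  0.10430931 0.1444111 ]
[0.66627898 0.02082353] [ 1.23432683 -0.83485772]
```

View pics/e.png

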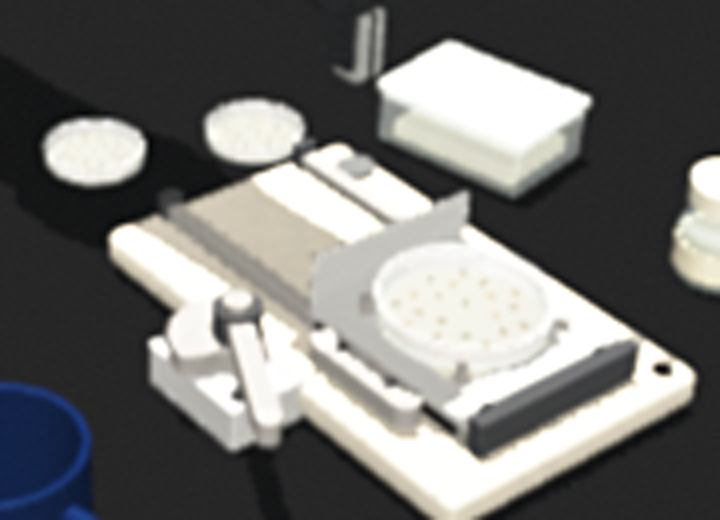

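The carriage sits against the stop bar with the dish over the window. The lever, tip at (268,435), is still released. Now I'll go to its inner side.

```bash

python3 -m inch '[[[0.3,-0.2,0],0,1],[[0.6,-0.4,0],0,1],[[0.9,-0.6,0],0,1],[[1,-0.7,0],0,1],[[1,-0.7,0],0,1],[[1,-0.7,0],0,1]]'
python3 - <<'E'
from arc import *
from cell import r
p=r.get_obs()["tcp_pos"];print(p);g=target(2.15,-1,.074,.009);print(g,(g-p[:2])*10)
E
```

```text
clock: 9.85
tcp_pos: [0.6372, 0.0327, 0.1362]
orientation: [3.141, -0.001, -3.002]
wrist_force: [-0.2, 0.2, -1.3]
finger_gap: 0.0001
grip_force: 0.0
[0.6371691  0.03271083 0.13615424]
[0.66627898 0.02082353] [ 0.2910988 -0.118873 ]
```

```bash

python3 -m inch '[[[0.29,-0.12,0],0,1],[[0.29,-0.12,0],0,1],[[0.29,-0.12,-0.3],0,1],[[0.29,-0.12,-0.5],0,1],[[0.29,-0.12,-0.5],0,1]]'
python3 - <<'E'
from arc import *
from cell import r
import cv2
p=r.get_obs()["tcp_pos"];print(p);g=target(2.15,-1,.074,.009);print(g,(g-p[:2])*10)
cv2.imwrite("pics/f.png",cv2.resize(r.snapshot("scene")["color"][180:310,270:450],None,fx=4,fy=4,interpolation=cv2.INTER_CUBIC))
E
```

```text
clock: 10.27
tcp_pos: [0.6622, 0.0231, 0.0826]
orientation: [3.14, -0.009, -2.999]
wrist_force: [-1.4, -0.8, -0.3]
finger_gap: 0.0
grip_force: 0.0
[0.66224022 0.02306075 0.08261451]
[0.66627898 0.02082353] [ 0.04038764 -0.0223722 ]
```

View pics/f.png

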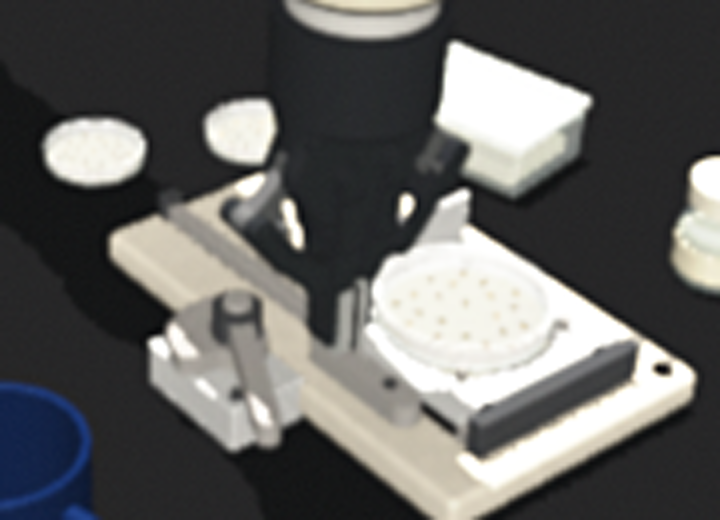

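The fingertips at (335,345) are clear of the bar and on the lever's inner side. I'll lower them and swing the lever back.

```bash

python3 -m inch '[[[0.04,-0.03,0],0,1],[[0.04,-0.03,-0.2],0,1],[[0.04,-0.03,-0.4],0,1],[[0.04,-0.03,-0.43],0,1],[[0.04,-0.03,-0.43],0,1]]'
P=$(python3 -c "
from cell import r;p=r.get_obs()['tcp_pos'];print((p[0],p[1]))"); echo $P
python3 arc.py -1 .074 "$P" 'np.arange(2.1,-.21,-.15)'
```

```text
clock: 10.73
tcp_pos: [0.6704, 0.0184, 0.0445]
orientation: [3.141, -0.001, -3.001]
wrist_force: [-0.0, 0.6, 0.0]
finger_gap: 0.0002
grip_force: 0.0
(np.float64(0.6704351736305189), np.float64(0.018425996721505966))
2.1 [0.6631 0.0086] [-0.07 -0.1 ]
1.95 [ 0.6614 -0.0029] [-0.09 -0.21]
1.8 [ 0.6578 -0.0143] [-0.13 -0.33]
1.65 [ 0.6522 -0.0252] [-0.18 -0.44]
1.5 [ 0.6446 -0.0353] [-0.26 -0.54]
1.35 [ 0.6352 -0.0442] [-0.35 -0.63]
1.2 [ 0.6242 -0.0515] [-0.46 -0.7 ]
1.05 [ 0.6123 -0.0567] [-0.58 -0.75]
0.9 [ 0.6034 -0.06  ] [-0.67 -0.78]
0.75 [ 0.5938 -0.0621] [-0.77 -0.81]
0.6 [ 0.5836 -0.0629] [-0.87 -0.81]
0.45 [ 0.573  -0.0622] [-0.97 -0.81]
0.3 [ 0.5622 -0.0598] [-1.08 -0.78]
0.15 [ 0.5515 -0.0557] [-1.19 -0.74]
0.0 [ 0.5413 -0.0496] [-1.29 -0.68]
-0.15 [ 0.532  -0.0418] [-1.38 -0.6 ]
```

```bash

python3 -m inch '[[[-0.06,-0.05,-0.04],0,1],[[-0.08,-0.14,-0.04],0,1],[[-0.1,-0.23,-0.04],0,1],[[-0.14,-0.34,-0.04],0,1],[[-0.19,-0.45,-0.04],0,1],[[-0.27,-0.55,-0.04],0,1],[[-0.36,-0.64,-0.04],0,1],[[-0.47,-0.71,-0.04],0,1],[[-0.58,-0.76,-0.04],0,1],[[-0.67,-0.79,-0.04],0,1],[[-0.67,-0.79,-0.04],0,1]]'
P=$(python3 -c "
from cell import r;p=r.get_obs()['tcp_pos'];print((p[0],p[1]))"); echo $P
python3 arc.py -1 .074 "$P" 'np.arange(.9,-.21,-.15)'
```

```text
clock: 11.65
tcp_pos: [0.6015, -0.0631, 0.0405]
orientation: [-3.141, -0.002, -3.003]
wrist_force: [-1.0, 0.7, -0.1]
finger_gap: 0.0002
grip_force: 0.0
(np.float64(0.6014800664338447), np.float64(-0.06309695254745237))
0.9 [ 0.6034 -0.06  ] [0.02 0.03]
0.75 [ 0.5938 -0.0621] [-0.08  0.01]
0.6 [ 0.5836 -0.0629] [-0.18  0.  ]
0.45 [ 0.573  -0.0622] [-0.29  0.01]
0.3 [ 0.5622 -0.0598] [-0.39  0.03]
0.15 [ 0.5515 -0.0557] [-0.5   0.07]
-0.0 [ 0.5413 -0.0496] [-0.6   0.13]
-0.15 [ 0.532  -0.0418] [-0.7   0.21]
```

```bash

python3 -m inch '[[[-0.08,0,0],0,1],[[-0.18,0,0],0,1],[[-0.29,0.01,0],0,1],[[-0.39,0.03,0],0,1],[[-0.5,0.07,0],0,1],[[-0.57,0.11,0],0,1],[[-0.6,0.13,0],0,1],[[-0.6,0.13,0],0,1]]'
python3 -m inch '[[[-0.02,0.02,0],0,1],[[-0.04,0.04,0],0,1],[[-0.04,0.04,0],0,1],[[-0.04,0.04,0],0,1]]'
```

```text
clock: 12.32
tcp_pos: [0.5431, -0.0474, 0.0404]
orientation: [3.142, -0.0, -3.0]
wrist_force: [0.2, -0.6, 0.7]
finger_gap: 0.0002
grip_force: 0.3
clock: 12.65
tcp_pos: [0.5402, -0.0444, 0.0404]
orientation: [-3.141, 0.001, -3.001]
wrist_force: [2.1, -2.4, 0.4]
finger_gap: 0.0
grip_force: 2.0
```

```bash

python3 -m inch '[[[-0.02,0.02,0],0,1],[[-0.03,0.03,0],0,1],[[-0.03,0.03,0],0,1],[[-0.03,0.03,0],0,1]]'
```

```text
clock: 12.98
tcp_pos: [0.5397, -0.0437, 0.0409]
orientation: [-3.137, 0.006, -3.003]
wrist_force: [9.4, -7.6, -3.9]
finger_gap: -0.0001
grip_force: 5.8
```

The lever is at its stop: 12 N with no movement. I'll back off along the free side, rise and check.

```bash

python3 -m inch '[[[0.1,-0.12,0],0,1],[[0.18,-0.22,0],0,1],[[0.18,-0.22,0],0,1],[[0.18,-0.22,0.4],0,1],[[0.18,-0.22,0.8],0,1],[[0.18,-0.22,1],0,1]]'
python3 -m inch '[[[-0.3,-0.3,0.3],0,1],[[-0.6,-0.6,0.6],0,1],[[-0.9,-0.9,0.8],0,1],[[-1,-1,0.8],0,1]]'
python3 -m inch '[[[-0.1,-0.3,0],0,1],[[-0.1,-0.6,0],0,1],[[-0.1,-1,0],0,1],[[-0.1,-1,0],0,1],[[-0.1,-1,0],0,1]]'
python3 - <<'E'
from cell import r
import cv2
a=r.snapshot("top")["color"][175:325,215:365]
cv2.imwrite("pics/g.png",cv2.resize(cv2.convertScaleAbs(a,alpha=.85),None,fx=4,fy=4,interpolation=cv2.INTER_CUBIC))
E
```

```text
clock: 13.48
tcp_pos: [0.5551, -0.0624, 0.1431]
orientation: [3.141, 0.002, -3.001]
wrist_force: [1.5, 0.7, 0.1]
finger_gap: 0.0001
grip_force: 0.0
clock: 13.82
tcp_pos: [0.4534, -0.1628, 0.2219]
orientation: [3.141, 0.001, -3.0]
wrist_force: [1.5, -1.2, -0.8]
finger_gap: 0.0
grip_force: 0.0
clock: 14.23
tcp_pos: [0.4432, -0.264, 0.2198]
orientation: [3.141, -0.002, -3.005]
wrist_force: [0.6, 0.1, -0.8]
finger_gap: 0.0004
grip_force: 0.0
```

View pics/g.png

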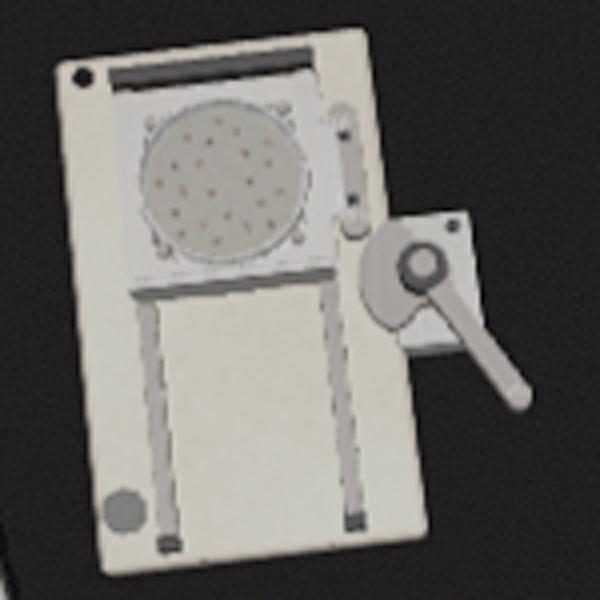

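The carriage is at the stop bar with the dish seated at (223,180), over the window. The lever's tip is at (520,400), near the predicted fully locked spot of (527,406), with the cam's high side just behind the bar. The robot is clear of everything.

```bash
python3 -c "
from cell import r;print(r.sign_off())"
```

```text
the job is handed in; nothing more can be done
None
```

The job is handed in: the dish is over the light window with the carriage at its front stop and the cam lever swung back to lock it, in about 14 s of the 62 s allowed.

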